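Find the loaded film can by weight and index it into the processor

ROBOT

A 7-joint arm with a two-finger parallel gripper is mounted at the origin on the work surface. World frame = base frame: x ahead of the robot, y to its left, z up, the work surface at z = 0. Lengths are in m, angles in rad, forces in N, time in s.
With the tool pointing down it reaches from about 0.425 to 0.875 m from the base axis. Payload 4.7 kg.
Tool frame: the origin (TCP) lies between the finger pads; the fingertips stand 11 mm ahead of it and the grasp point (between the pads) lies 8 mm behind it; z points along the fingers, y is the line along which they close (so a half turn about z gives the same grasp; the last joint's range is limited). The gripper opens to 87 mm and grips with 3 to 60 N. Pads are 19 mm wide; open, the fingers measure 117 mm over their backs; the gripper's body (75 mm by 190 mm) begins 51 mm behind the grasp point.
Start: joints at [1.154, 0.321, -0.07, 1.45, 0.023, 1.371, -0.057], TCP at [0.271, -0.591, 0.234] pointing down, gripper open.
Joint ranges: [-2.86, 2.86], [-0.3, 2.09], [-1.38, 1.24], [0.06, 2.45], [-1.56, 4.7], [0.09, 2.05], [-2.69, 2.69]. Speed limits (rad/s): [2.57, 2.57, 3.14, 3.14, 3.14, 3.14, 3.14].

INTERFACE

Orientations are given as a rotation vector (axis times angle).
In Python, from bench import ctrl gives the robot as it stands. The module is installed in compiled form; this text tells all that it offers.
- The arm moves only by the shell command python3 -m inch 'ROWS' [FORCE]. ROWS is JSON, a list of rows, each an object with "slide": the shift along the tool's x, y, z scaled (see below), a list of three; "angular": the turn, a rotation vector about the tool's x, y, z scaled (see below), a list of three; "claw": the opening, from -1 (shut) to 1 (fully open). In form: [{"slide": [tx, ty, tz], "angular": [rx, ry, rz], "claw": claw}, ...]. A call has 1 to 10 rows; each row is the pose to reach, as a shift and turn from the pose commanded when the call began, along the tool's axes at that moment; what a row does not reach only later rows make up. The controller multiplies each number of a shift by 0.25 m and each number of a turn by 30 degrees. A row lasts 1/10 s, in which the tool goes at most 50 mm and 8.59 degrees, less where a joint would pass 70% of its speed; a pose out of reach is approached as far as the arm can. A call with a number of a shift or a turn outside -1 to 1 is refused whole. A call with a gripper value outside its range is refused whole. The fingers move at their own pace and stop on an object; FORCE is the grip in N (left out, the last holds). Time passes only in rows, so rows that repeat a pose let the fingers close. It gives the time, the measured TCP pose, the force, the opening and the grip force at its end, in the units of the state.
- ctrl.get_state(): the state, without advancing time (a new reading comes with each control period).
- ctrl.get_image(name): name is "scene" or "top"; returns a dict with "color" (400x640x3 uint8, red, green, blue), "depth" (400x640 float32, m along the optical axis (not along the pixel's ray), 0 where there is no reading), "camera_matrix" (3x3 intrinsics, pixels), "extrinsics" (4x4, takes a point from camera to world coordinates). Camera axes: x right, y up, looking along -z (the intrinsics and any distortion apply to the point x, -y, -z); pixel columns grow to the right and rows downward; lengths in m; the calibration is good to about 2 mm. A picture is of the moment at which its call begins.
- ctrl.close_job(): hands the job in; it is judged then, once.
Trained networks look in the newest picture that a camera, given by its name, has taken for a name from the list of things; names that differ only in an ending like _2 or _b are one class to them, and where a whole thing is asked for, a point or a joint stands for the part that bears it (a point fixed in the world has none). Each returns a list of dicts, best first, with "confidence" (0 to 1); they miss things now and then, are a little off and sometimes report something else, mostly with a low value. They report only what shows in the picture. A call takes as long as a camera call.
- ctrl.find_in(query, camera): "bbox" ([centre column, centre row, width, height] in pixels, round what is visible of it).
- ctrl.outline_of(query, camera): "mask" (400x640 bool, what is visible of it) and "bbox" ([centre column, centre row, width, height] in pixels, round what is visible of it).
The state is a dict: "time": time; "joint_positions": joint angles; "qd": joint speeds; "joint_torque": joint torques, N m; "position": TCP position; "tool_rot": TCP orientation; "ft_force": force on the tool from outside, world axes, zero at the start; "torque": the same for the moment, N m; "grip_width": opening from 0.0 (shut) to 1.0 (fully open); "grip_force": force on a finger pad.
Only numpy, scipy, OpenCV 4.12 (cv2) and the standard library are available. Lean on these libraries where they do the work, as an engineer would, in place of code of your own. Each camera call takes 0.05 s, during which the arm holds its last target. There are 200 camera calls.

TASK

One of the three look-alike black film cans holds a roll of film and the other two are empty; they must not be opened, so feel by lifting which is much the heaviest. Stand that can squarely on the blue pad of the processor's turntable and let go, then turn the turntable anticlockwise by its yellow handle until it comes up against its stop, with the can still standing on the pad. Keep all cans upright, leave the empty ones standing in their own places, and do not disturb the other things on the bench.

Things in the scene. Friction and masses are not known exactly. Their poses are not given: they have to be found in the camera images.
- can_a: Light-tight film can, upright black cylinder 64 mm in diameter with a grey lid 67 mm wide (top at 110 mm) and a red knob on it, 32 mm in diameter, from 110 to 140 mm above the can's foot, on its axis. The three cans look the same; an empty one weighs about 0.27 kg, the one with film about 0.64 kg (each within 20 percent). Origin: centre of the underside, z up.
- can_b: Light-tight film can, upright black cylinder 64 mm in diameter with a grey lid 67 mm wide (top at 110 mm) and a red knob on it, 32 mm in diameter, from 110 to 140 mm above the can's foot, on its axis. The three cans look the same; an empty one weighs about 0.27 kg, the one with film about 0.64 kg (each within 20 percent). Origin: centre of the underside, z up.
- can_c: Light-tight film can, upright black cylinder 64 mm in diameter with a grey lid 67 mm wide (top at 110 mm) and a red knob on it, 32 mm in diameter, from 110 to 140 mm above the can's foot, on its axis. The three cans look the same; an empty one weighs about 0.27 kg, the one with film about 0.64 kg (each within 20 percent). Origin: centre of the underside, z up.
- pad: Round blue pad, 96 mm in diameter and 3 mm thick, fixed on the white turntable, its centre 70 mm from the turntable's axis, across from the yellow handle; its top lies 45 mm above the bench. Origin: centre of its underside (42 mm above the bench); it turns with the turntable.
- rotor (a joint): Angle of the white turntable (260 mm in diameter, top 42 mm above the bench) in rad, growing anticlockwise seen from above; it starts between 0 and 0.35. The end stop is at about 1.5, where the pad faces the grey drive unit. Stiff bearing: it stays where it is left and takes about 3 N at the handle.
- handle (a point): Centre of the top of the yellow upright handle of the turntable, a round post 24 mm in diameter and 60 mm tall (42 to 102 mm above the bench), 105 mm from the turntable's axis.
- axis (a point): Point on the turntable's upright axis at the height of its top face (42 mm above the bench). The grey drive unit (80 x 130 mm, 130 mm high) is fixed 190 mm from it, along this point's +x, and the handle stands along its +y when joint rotor is 0.
- cassette: Bystander: yellow film cassette standing upright, 25 mm in diameter, 48 mm tall; origin under its centre.
- amber: Bystander: amber bottle, 66 mm in diameter, 150 mm tall; origin under its centre.
- jug: Bystander: white jug, 90 mm in diameter, 110 mm tall, with a side handle; origin under its centre.
- paperbox: Bystander: cardboard paper box 100 x 130 x 30 mm; origin under its centre.
- white: Bystander: white bottle with a green cap, 66 mm in diameter, 160 mm tall; origin under its centre.
- tongs: Bystander: wooden print tongs lying flat, about 175 mm long along x, 28 mm wide, 9 mm high; origin under the centre.

How it is judged:
By the outcome, as a careful person would: the job done as asked, in the order asked, and still so for the second after the job is handed in, with the robot touching nothing.
It also fails if it takes over 72 s, if anything falls off the work surface, if the arm or the gripper's body presses on something with over 40 N, if the wrist force passes 120 N, or if a joint passes its speed limit or range.

## Working session

There is one attempt and no reset: what is moved stays moved. The work goes in short steps, Python scripts to look and compute and a shell command to move; the robot and the scene stay as the last step left them, time stands still between calls to the robot, and variables do not carry over. Pictures are saved under pics/ and viewed, at most 10 in all, crops included, and the job is handed in when it is done.

```bash
mkdir -p pics; cat > h.py <<'E'
import numpy as np,cv2
from bench import ctrl
from scipy.spatial.transform import Rotation as R
def px2w(im,u,v,d):
    K=im["camera_matrix"];E=im["extrinsics"]
    x=(u-K[0,2])/K[0,0]*d;y=(v-K[1,2])/K[1,1]*d
    return (np.c_[x,-y,-d,np.ones_like(d)]@E.T)[:,:3]
def cloud(im,m):
    v,u=np.nonzero(m&(im["depth"]>0));return px2w(im,u.astype(float),v.astype(float),im["depth"][v,u].astype(float))
def save(n,im): cv2.imwrite("pics/"+n,im["color"][:,:,::-1])
E
python3 - <<'E'
from h import *
s=ctrl.get_state();print(s["position"],s["tool_rot"],s["ft_force"],s["grip_width"])
ims={}
for c in("scene","top"):
    im=ctrl.get_image(c);ims[c]=im;save(c+"1.png",im);print(c,im["extrinsics"].round(3).tolist(),im["camera_matrix"].round(1).tolist())
for c in("scene","top"):
    for q in("can_a","pad","handle","cassette","amber","jug","paperbox","white","tongs"):
        for o in ctrl.outline_of(q,c)[:4]:
            p=cloud(ims[c],o["mask"])
            if len(p)<5: continue
            t=p[p[:,2]>np.percentile(p[:,2],97)-.006]
            print(c,q,round(o["confidence"],2),np.round(o["bbox"]).tolist(),"lo",np.percentile(p,2,0).round(3),"hi",np.percentile(p,98,0).round(3),"top",((np.percentile(t,2,0)+np.percentile(t,98,0))/2).round(3))
E
```

```text
[ 0.27115867 -0.59015424  0.23246872] [-3.06719341e+00 -6.71084284e-01  7.99694063e-04] [ 0.02717329  0.27409897 -0.29222639] 1.0028159627028579
scene [[0.857, -0.27, 0.44, 1.254], [0.516, 0.485, -0.706, -1.12], [-0.023, 0.832, 0.555, 0.989], [0.0, 0.0, 0.0, 1.0]] [[512.7, 0.0, 314.1], [0.0, 512.7, 201.6], [0.0, 0.0, 1.0]]
top [[-0.004, 0.997, -0.072, 0.455], [-1.0, -0.005, -0.011, 0.011], [-0.011, 0.072, 0.997, 1.513], [0.0, 0.0, 0.0, 1.0]] [[486.5, 0.0, 324.0], [0.0, 486.5, 195.1], [0.0, 0.0, 1.0]]
scene can_a 0.89 [273.0, 214.0, 24.0, 46.0] lo [ 0.313 -0.112 -0.   ] hi [0.47  0.059 0.141] top [ 0.438 -0.079  0.139]
scene can_a 0.65 [249.0, 255.0, 27.0, 53.0] lo [ 0.378 -0.303 -0.   ] hi [ 0.534 -0.136  0.141] top [ 0.504 -0.272  0.14 ]
scene can_a 0.58 [326.0, 234.0, 23.0, 49.0] lo [ 0.608 -0.102  0.   ] hi [0.67  0.014 0.142] top [ 0.672 -0.131  0.143]
scene can_a 0.5 [229.0, 231.0, 23.0, 22.0] lo [ 0.267 -0.197 -0.002] hi [ 0.408 -0.11   0.042] top [ 0.381 -0.196  0.074]
scene pad 0.88 [338.0, 194.0, 30.0, 19.0] lo [0.499 0.118 0.04 ] hi [0.591 0.206 0.05 ] top [0.547 0.161 0.04
[... 1556 characters left out ...]
g 0.69 [480.0, 174.0, 46.0, 34.0] lo [ 0.573 -0.477 -0.002] hi [ 0.658 -0.377  0.112] top [ 0.617 -0.434  0.11 ]
top jug 0.65 [259.0, 214.0, 84.0, 83.0] lo [0.389 0.106 0.034] hi [0.622 0.339 0.051] top [0.505 0.223 0.072]
top paperbox 0.77 [334.0, 132.0, 40.0, 34.0] lo [ 0.72  -0.064  0.021] hi [0.817 0.057 0.036] top [ 0.768 -0.003  0.033]
top paperbox 0.69 [356.0, 172.0, 25.0, 23.0] lo [ 0.603 -0.096  0.017] hi [ 0.662 -0.038  0.143] top [ 0.634 -0.068  0.141]
top white 0.91 [186.0, 179.0, 31.0, 25.0] lo [0.586 0.405 0.025] hi [0.642 0.451 0.162] top [0.617 0.437 0.16 ]
top tongs 0.74 [381.0, 269.0, 26.0, 55.0] lo [ 0.265 -0.178 -0.003] hi [ 0.422 -0.112  0.014] top [ 0.344 -0.143  0.011]
```

```bash
python3 - <<'E'
from h import *
import glob
for c in("scene","top"):
    im=ctrl.get_image(c);a=im["color"][:,:,::-1]
    if c=="top": cv2.imwrite("pics/topb.png",cv2.resize(a[90:310,140:520],None,fx=2,fy=2))
    h=cv2.cvtColor(im["color"],cv2.COLOR_RGB2HSV)
    def cl(m): return cloud(im,m)
    V,U=np.mgrid[:400,:640]
    yel=(abs(h[...,0].astype(int)-27)<8)&(h[...,1]>110)&(h[...,2]>80)
    blue=(abs(h[...,0].astype(int)-108)<12)&(h[...,1]>110)
    red=((h[...,0]<6)|(h[...,0]>174))&(h[...,1]>130)
    for n,m in(("yel",yel),("blue",blue),("red",red)):
        k,l=cv2.connectedComponents(m.astype(np.uint8))
        for i in range(1,k):
            if (l==i).sum()<15: continue
            p=cl(l==i)
            if len(p)<5: continue
            zt=np.percentile(p[:,2],95);t=p[p[:,2]>zt-.008]
            print(c,n,len(p),U[l==i].mean().round(),V[l==i].mean().round(),"mean",t.mean(0).round(4),"mid",((t.max(0)+t.min(0))/2).round(4))
E
```

```text
scene yel 21 334.0 155.0 mean [0.4529 0.3089 0.1015] mid [0.4498 0.3087 0.1022]
scene yel 46 286.0 244.0 mean [ 0.5479 -0.1544  0.0469] mid [ 0.5465 -0.1535  0.0472]
scene blue 307 337.0 193.0 mean [0.5461 0.1621 0.0457] mid [0.5449 0.1628 0.0464]
scene red 17 495.0 133.0 mean [0.9417 0.5789 0.1888] mid [0.9441 0.5678 0.189 ]
scene red 405 484.0 163.0 mean [0.9396 0.4704 0.1758] mid [0.9401 0.475  0.1785]
scene red 27 474.0 159.0 mean [0.9261 0.4206 0.162 ] mid [0.9271 0.4212 0.1633]
scene red 102 268.0 199.0 mean [ 0.4381 -0.0814  0.1396] mid [ 0.4375 -0.0791  0.1398]
scene red 126 325.0 215.0 mean [ 0.6377 -0.0706  0.1391] mid [ 0.639  -0.0675  0.1388]
scene red 131 246.0 239.0 mean [ 0.5037 -0.2742  0.1395] mid [ 0.5016 -0.2715  0.1387]
scene red 899 383.0 314.0 mean [ 0.9413 -0.3294  0.1718] mid [ 0.9394 -0.3259  0.1768]
scene red 581 136.0 330.0 mean [ 0.4405 -0.6277  0.0719] mid [ 0.4381 -0.6254  0.0722]
top yel 58 383.0 201.0 mean [ 0.544  -0.1516  0.0496] mid [ 0.5439 -0.1518  0.0505]
top yel 52 226.0 232.0 mean [0.4505 0.3114 0.1025] mid [0.45   0.3123 0.1025]
top blue 736 2
[... 347 characters left out ...]
185 0.5295 0.1875] mid [0.9185 0.529  0.1876]
top red 34 174.0 69.0 mean [0.9247 0.4527 0.1678] mid [0.9241 0.4529 0.1672]
top red 20 181.0 69.0 mean [0.9149 0.4342 0.1644] mid [0.9153 0.4337 0.1641]
top red 97 356.0 167.0 mean [ 0.6339 -0.0678  0.1402] mid [ 0.6341 -0.0693  0.1422]
top red 48 227.0 174.0 mean [0.6285 0.3227 0.041 ] mid [0.6282 0.3229 0.0489]
top red 111 428.0 214.0 mean [ 0.4998 -0.2692  0.1395] mid [ 0.4998 -0.2695  0.1404]
top red 415 546.0 235.0 mean [ 0.4397 -0.6273  0.0719] mid [ 0.4403 -0.6269  0.0734]
top red 101 360.0 237.0 mean [ 0.4354 -0.0767  0.1397] mid [ 0.4359 -0.0774  0.1414]
top red 81 387.0 243.0 mean [ 0.4151 -0.1658  0.01  ] mid [ 0.4156 -0.1656  0.011 ]
```

View pics/topb.png

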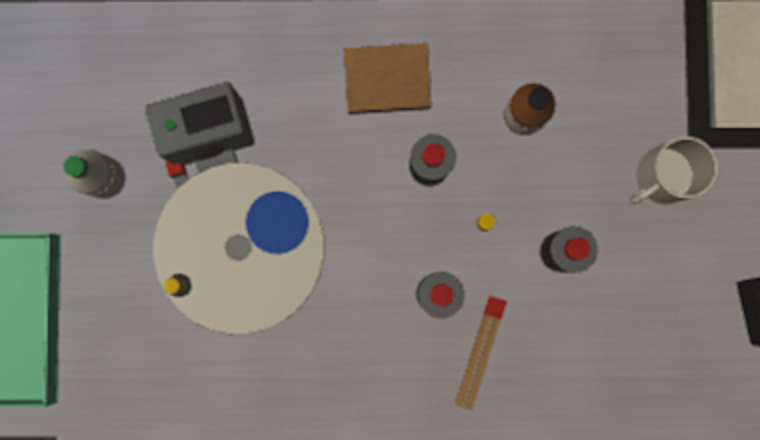

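View pics/scene1.png

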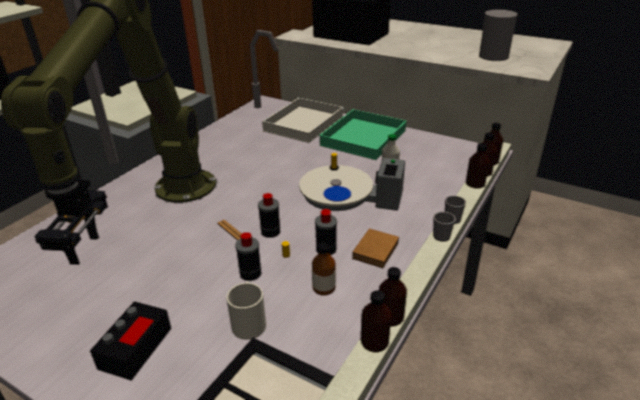

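The top crop shows the turntable at crop (238,248), the pad at (277,222), the handle at (175,286), and the three can knobs at (433,155), (578,248) and (442,295). The scene view shows all cans upright. Heights agree with the text: knobs 0.14, pad 0.046, handle 0.102.

```bash
cat >> h.py <<'E'
def go(x,y,z,yaw=None):
    "units of a move from the present pose to world xyz, yaw (deg) of tool x"
    s=ctrl.get_state();r=R.from_rotvec(s["tool_rot"]);M=r.as_matrix()
    t=[0,0,0]
    if yaw is not None:
        a=np.radians(yaw);T=np.array([[np.cos(a),np.sin(a),0],[np.sin(a),-np.cos(a),0],[0,0,-1]])
        t=np.degrees(R.from_matrix(M.T@T).as_rotvec())/30
    print("pos",s["position"].round(4),"yaw",np.degrees(np.arctan2(M[1,0],M[0,0])).round(2),"F",np.round(s["ft_force"],2),"t",s["time"])
    print("slide",(M.T@(np.array([x,y,z])-s["position"])/.25).round(3),"ang",np.round(t,3))
E
python3 -m inch '[{"slide":[0.684,-0.39,0],"angular":[0,0,-1],"claw":1},{"slide":[0.684,-0.39,0],"angular":[0,0,-1],"claw":1},{"slide":[0.684,-0.39,0],"angular":[0,0,-1],"claw":1},{"slide":[0.684,-0.39,0],"angular":[0,0,-1],"claw":1},{"slide":[0.684,-0.39,0],"angular":[0,0,-1],"claw":1},{"slide":[0.684,-0.39,0],"angular":[0,0,-1],"claw":1}]'
python3 -c "
from h import *
go(.5,-.27,.20,84.7)"
```

```text
time: 1.7
position: [0.3872, -0.4296, 0.234]
tool_rot: [2.788, 1.447, -0.0]
ft_force: [-0.1, -0.2, -0.4]
grip_width: 1.001
grip_force: 0.0
pos [ 0.3872 -0.4296  0.234 ] yaw 54.85 F [-0.12 -0.18 -0.39] t 1.7
slide [0.782 0.002 0.136] ang [ 0.001  0.001 -0.995]
```

```bash
python3 -m inch '[{"slide":[0.782,0,0.136],"angular":[0,0,-1],"claw":1},{"slide":[0.782,0,0.136],"angular":[0,0,-1],"claw":1},{"slide":[0.782,0,0.136],"angular":[0,0,-1],"claw":1},{"slide":[0.782,0,0.136],"angular":[0,0,-1],"claw":1},{"slide":[0.782,0,0.136],"angular":[0,0,-1],"claw":1},{"slide":[0.782,0,0.136],"angular":[0,0,-1],"claw":1}]'
python3 -c "
from h import *
go(.5005,-.27,.126,90)"
```

```text
time: 2.3
position: [0.499, -0.2716, 0.1992]
tool_rot: [-2.322, -2.116, 0.001]
ft_force: [0.2, -0.4, -0.4]
grip_width: 1.005
grip_force: 0.0
pos [ 0.499  -0.2716  0.1992] yaw 84.68 F [ 0.18 -0.43 -0.39] t 2.3
slide [0.007 0.006 0.293] ang [-0.001  0.001 -0.177]
```

Descend, grip, lift in separate rows.

```bash
python3 -m inch '[{"slide":[0.006,0.006,0.15],"angular":[0,0,-0.177],"claw":1},{"slide":[0.006,0.006,0.25],"angular":[0,0,-0.177],"claw":1},{"slide":[0.006,0.006,0.293],"angular":[0,0,-0.177],"claw":1},{"slide":[0.006,0.006,0.293],"angular":[0,0,-0.177],"claw":-1},{"slide":[0.006,0.006,0.293],"angular":[0,0,-0.177],"claw":-1},{"slide":[0.006,0.006,0.293],"angular":[0,0,-0.177],"claw":-1},{"slide":[0.006,0.006,0.293],"angular":[0,0,-0.177],"claw":-1},{"slide":[0.006,0.006,0.293],"angular":[0,0,-0.177],"claw":-1},{"slide":[0.006,0.006,0.293],"angular":[0,0,-0.177],"claw":-1},{"slide":[0.006,0.006,0.293],"angular":[0,0,-0.177],"claw":-1}]' 25
python3 -m inch '[{"slide":[0,0,-0.06],"angular":[0,0,0],"claw":-1},{"slide":[0,0,-0.12],"angular":[0,0,0],"claw":-1},{"slide":[0,0,-0.12],"angular":[0,0,0],"claw":-1},{"slide":[0,0,-0.12],"angular":[0,0,0],"claw":-1},{"slide":[0,0,-0.12],"angular":[0,0,0],"claw":-1},{"slide":[0,0,-0.12],"angular":[0,0,0],"claw":-1}]'
```

```text
time: 3.3
position: [0.5008, -0.2697, 0.1265]
tool_rot: [2.221, 2.221, -0.0]
ft_force: [0.2, -0.1, -0.6]
grip_width: 0.45
grip_force: 0.0
time: 3.9
position: [0.5001, -0.2695, 0.1554]
tool_rot: [-2.22, -2.22, 0.001]
ft_force: [-0.2, 0.2, -6.4]
grip_width: 0.357
grip_force: 25.0
```

Can C weighs about 6 N net, so it is the filled one. I'll lift it high and check how it sits in the fingers.

```bash
python3 -m inch '[{"slide":[0,0,-0.1],"angular":[0,0,0],"claw":-1},{"slide":[0,0,-0.22],"angular":[0,0,0],"claw":-1},{"slide":[0,0,-0.34],"angular":[0,0,0],"claw":-1},{"slide":[0,0,-0.46],"angular":[0,0,0],"claw":-1},{"slide":[0,0,-0.58],"angular":[0,0,0],"claw":-1},{"slide":[0,0,-0.58],"angular":[0,0,0],"claw":-1},{"slide":[0,0,-0.58],"angular":[0,0,0],"claw":-1},{"slide":[0,0,-0.58],"angular":[0,0,0],"claw":-1}]' 30
python3 - <<'E'
from h import *
im=ctrl.get_image("scene");s=ctrl.get_state();save("lift.png",im)
cv2.imwrite("pics/liftc.png",cv2.resize(im["color"][100:320,150:400,::-1],None,fx=3,fy=2.7))
K=im["camera_matrix"];E=np.linalg.inv(im["extrinsics"])
V,U=np.mgrid[:400,:640]
p=cloud(im,np.ones((400,640),bool))
q=p[np.hypot(p[:,0]-.5,p[:,1]+.27)<.045]
for z in np.arange(0,.34,.01):
    k=q[(q[:,2]>=z)&(q[:,2]<z+.01)]
    if len(k)>2: print(round(z,2),len(k),k.mean(0).round(3),np.ptp(k,axis=0).round(3))
t=ctrl.get_image("top")
from h import *
for c in ("top","scene"):
  for o in ctrl.outline_of("can_a",c): print(c,o["confidence"],o["bbox"])
go(.5455,.1645,.3)
# drive unit / turntable geometry from top
pt=cloud(t,np.ones((400,640),bool))
w=pt[(pt[:,2]>.036)&(pt[:,2]<.05)&(np.hypot(pt[:,0]-.505,pt[:,1]-.223)<.15)]
c,r=cv2.minEnclosingCircle(w[:,:2].astype(np.float32));print("disc",c,r)
d=pt[(pt[:,2]>.11)&(pt[:,2]<.14)&(abs(pt[:,0]-.68)<.1)&(abs(pt[:,1]-.29)<.11)]
print("drive",len(d),cv2.minAreaRect(d[:,:2].astype(np.float32)),d.mean(0))
E
```

```text
time: 4.7
position: [0.4996, -0.2693, 0.2986]
tool_rot: [-2.219, -2.218, 0.002]
ft_force: [-0.4, 0.7, -7.0]
grip_width: 0.353
grip_force: 30.0
0.0 278 [ 0.501 -0.271  0.002] [0.088 0.087 0.007]
0.15 4 [ 0.506 -0.283  0.159] [0.039 0.047 0.002]
0.16 60 [ 0.518 -0.288  0.165] [0.052 0.057 0.009]
0.17 74 [ 0.518 -0.289  0.175] [0.057 0.046 0.01 ]
0.18 67 [ 0.518 -0.288  0.184] [0.053 0.051 0.01 ]
0.19 79 [ 0.518 -0.288  0.195] [0.057 0.054 0.01 ]
0.2 77 [ 0.518 -0.288  0.205] [0.056 0.05  0.01 ]
0.21 73 [ 0.518 -0.288  0.215] [0.056 0.051 0.01 ]
0.22 74 [ 0.517 -0.289  0.225] [0.05  0.051 0.01 ]
0.23 79 [ 0.518 -0.289  0.235] [0.049 0.046 0.01 ]
0.24 83 [ 0.517 -0.288  0.245] [0.057 0.054 0.01 ]
0.25 71 [ 0.517 -0.291  0.255] [0.053 0.046 0.01 ]
0.26 144 [ 0.512 -0.281  0.267] [0.07  0.067 0.01 ]
0.27 130 [ 0.509 -0.28   0.273] [0.065 0.061 0.01 ]
0.28 35 [ 0.506 -0.281  0.286] [0.043 0.016 0.01 ]
0.29 83 [ 0.505 -0.278  0.296] [0.053 0.03  0.01 ]
0.3 79 [ 0.501 -0.273  0.303] [0.049 0.027 0.01 ]
0.31 54 [ 0.503 -0.274  0.315] [0.054 0.025 0.01 ]
0.32 54 [ 0.501 -0.275  0.325] [0.058 0.027 0.009]
0.33 64 [ 0.505 -0.276  0.335] [0.063 0.026 0.009]
top 0.78 [362.1, 237.2, 25.5, 18.5]
top 0.64 [427.1, 215.5, 19.3, 24.0]
top 0.62 [357.3, 171.5, 26.6, 26.4]
scene 0.86 [243.4, 210.8, 24.6, 54.7]
scene 0.7 [271.1, 215.2, 24.3, 43.3]
pos [ 0.5002 -0.2696  0.2997] yaw 89.99 F [-0.27  0.14 -6.22] t 4.9
slide [1.736e+00 1.810e-01 1.000e-03] ang [0 0 0]
disc (0.5131429433822632, 0.23017700016498566) 0.13915157318115234
drive 1265 ((0.687856137752533, 0.2758006453514099), (0.08197442442178726, 0.1314297914505005), 17.11459732055664) [0.68658691 0.27434281 0.12935922]
```

View pics/liftc.png

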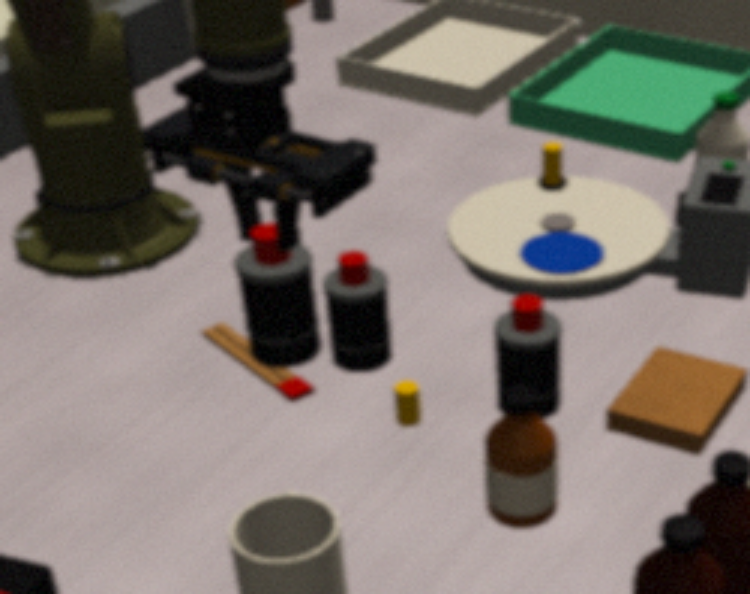

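The filled can hangs upright between the fingers, at crop (275,290), with its foot about 0.16 m above the bench. The fingertips hold the upper part of the knob. The other two stand at (357,315) and (527,355). Next I carry it gently to the pad.

```bash
python3 -m inch '[{"slide":[0.05,0.005,0],"angular":[0,0,0],"claw":-1},{"slide":[0.12,0.012,0],"angular":[0,0,0],"claw":-1},{"slide":[0.22,0.023,0],"angular":[0,0,0],"claw":-1},{"slide":[0.32,0.033,0],"angular":[0,0,0],"claw":-1},{"slide":[0.42,0.044,0],"angular":[0,0,0],"claw":-1},{"slide":[0.52,0.054,0],"angular":[0,0,0],"claw":-1},{"slide":[0.62,0.065,0],"angular":[0,0,0],"claw":-1},{"slide":[0.72,0.075,0],"angular":[0,0,0],"claw":-1},{"slide":[0.82,0.085,0],"angular":[0,0,0],"claw":-1},{"slide":[0.92,0.096,0],"angular":[0,0,0],"claw":-1}]' 45
python3 -m inch '[{"slide":[0.1,0.01,0],"angular":[0,0,0],"claw":-1},{"slide":[0.2,0.021,0],"angular":[0,0,0],"claw":-1},{"slide":[0.3,0.031,0],"angular":[0,0,0],"claw":-1},{"slide":[0.4,0.042,0],"angular":[0,0,0],"claw":-1},{"slide":[0.5,0.052,0],"angular":[0,0,0],"claw":-1},{"slide":[0.6,0.063,0],"angular":[0,0,0],"claw":-1},{"slide":[0.7,0.073,0],"angular":[0,0,0],"claw":-1},{"slide":[0.77,0.08,0],"angular":[0,0,0],"claw":-1},{"slide":[0.8,0.084,0],"angular":[0,0,0],"claw":-1},{"slide":[0.814,0.086,0],"angular":[0,0,0],"claw":-1}]'
python3 - <<'E'
from h import *
im=ctrl.get_image("scene");cv2.imwrite("pics/overc.png",cv2.resize(im["color"][60:240,240:440,::-1],None,fx=3,fy=3))
p=cloud(im,np.ones((400,640),bool))
q=p[np.hypot(p[:,0]-.545,p[:,1]-.165)<.045]
for z in np.arange(.13,.29,.015):
    k=q[(q[:,2]>=z)&(q[:,2]<z+.015)]
    if len(k)>2: print(round(z,3),len(k),k.mean(0).round(4),k[:,2].min().round(4))
go(.5455,.1645,.19,90)
E
```

```text
time: 5.9
position: [0.5243, -0.0362, 0.3016]
tool_rot: [2.219, 2.224, 0.001]
ft_force: [0.3, -0.9, -7.2]
grip_width: 0.35
grip_force: 45.0
time: 6.9
position: [0.5454, 0.1656, 0.3014]
tool_rot: [2.218, 2.224, -0.0]
ft_force: [-0.2, -0.6, -6.5]
grip_width: 0.351
grip_force: 45.0
0.16 64 [0.5584 0.144  0.1685] 0.161
0.175 79 [0.5603 0.143  0.1823] 0.175
0.19 84 [0.5586 0.1427 0.1971] 0.19
0.205 86 [0.5598 0.1434 0.2126] 0.2051
0.22 80 [0.5589 0.1428 0.2273] 0.2203
0.235 88 [0.5599 0.1428 0.2426] 0.2354
0.25 82 [0.558  0.1423 0.2571] 0.2502
0.265 155 [0.553  0.1527 0.2721] 0.265
0.28 51 [0.5514 0.1542 0.2884] 0.28
pos [0.5457 0.1649 0.3013] yaw 90.09 F [ 0.81  0.42 -5.13] t 6.95
slide [-0.001 -0.001  0.445] ang [0.    0.001 0.003]
```

View pics/overc.png

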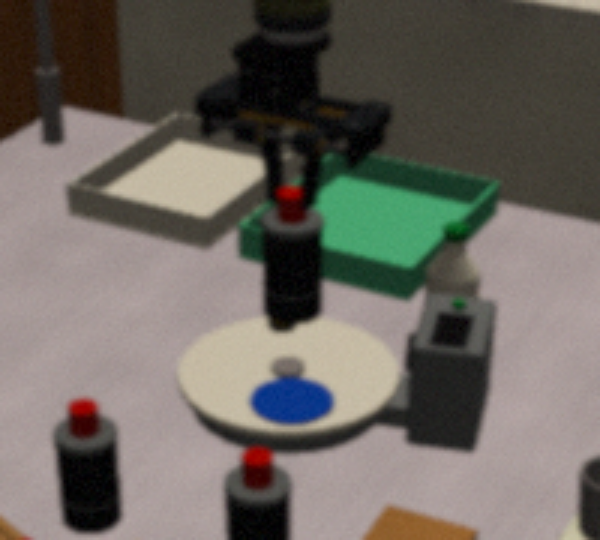

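The can hangs upright at crop (291,265), above the blue pad at (291,402). I'll descend to just above it, then feel for contact.

```bash
python3 -m inch '[{"slide":[0,0,0.04],"angular":[0,0,0],"claw":-1},{"slide":[0,0,0.1],"angular":[0,0,0],"claw":-1},{"slide":[0,0,0.17],"angular":[0,0,0],"claw":-1},{"slide":[0,0,0.24],"angular":[0,0,0],"claw":-1},{"slide":[0,0,0.31],"angular":[0,0,0],"claw":-1},{"slide":[0,0,0.37],"angular":[0,0,0],"claw":-1},{"slide":[0,0,0.41],"angular":[0,0,0],"claw":-1},{"slide":[0,0,0.43],"angular":[0,0,0],"claw":-1},{"slide":[0,0,0.43],"angular":[0,0,0],"claw":-1}]'
python3 -m inch '[{"slide":[0,0,0.008],"angular":[0,0,0],"claw":-1},{"slide":[0,0,0.012],"angular":[0,0,0],"claw":-1},{"slide":[0,0,0.012],"angular":[0,0,0],"claw":-1}]'
python3 -m inch '[{"slide":[0,0,0.008],"angular":[0,0,0],"claw":-1},{"slide":[0,0,0.008],"angular":[0,0,0],"claw":-1}]'

```

```text
time: 7.85
position: [0.546, 0.1635, 0.1931]
tool_rot: [-2.221, -2.221, 0.002]
ft_force: [-0.3, 0.1, -6.1]
grip_width: 0.35
grip_force: 45.0
time: 8.15
position: [0.5465, 0.1638, 0.1912]
tool_rot: [2.221, 2.221, 0.001]
ft_force: [-0.5, -0.1, -5.6]
grip_width: 0.354
grip_force: 45.0
time: 8.35
position: [0.5462, 0.1637, 0.1887]
tool_rot: [2.222, 2.221, -0.0]
ft_force: [-0.9, -0.5, -7.1]
grip_width: 0.352
grip_force: 45.0
```

```bash
python3 -m inch '[{"slide":[0,0,0.008],"angular":[0,0,0],"claw":-1},{"slide":[0,0,0.008],"angular":[0,0,0],"claw":-1}]'
python3 -m inch '[{"slide":[0,0,0.006],"angular":[0,0,0],"claw":-1},{"slide":[0,0,0.006],"angular":[0,0,0],"claw":-1}]'

```

```text
time: 8.55
position: [0.5461, 0.1636, 0.1865]
tool_rot: [-2.221, -2.221, 0.001]
ft_force: [-0.2, 0.2, -5.5]
grip_width: 0.352
grip_force: 45.0
time: 8.75
position: [0.5462, 0.1637, 0.185]
tool_rot: [-2.221, -2.221, 0.001]
ft_force: [0.2, 0.7, -6.1]
grip_width: 0.354
grip_force: 45.0
```

```bash
python3 -m inch '[{"slide":[0,0,0.006],"angular":[0,0,0],"claw":-1},{"slide":[0,0,0.006],"angular":[0,0,0],"claw":-1}]'
python3 -m inch '[{"slide":[0,0,0.006],"angular":[0,0,0],"claw":-1},{"slide":[0,0,0.006],"angular":[0,0,0],"claw":-1}]'

```

```text
time: 8.95
position: [0.5465, 0.1637, 0.1839]
tool_rot: [2.221, 2.221, 0.0]
ft_force: [0.8, 0.5, -6.2]
grip_width: 0.356
grip_force: 45.0
time: 9.15
position: [0.547, 0.1638, 0.1836]
tool_rot: [2.221, 2.22, 0.002]
ft_force: [-1.5, -1.1, 1.9]
grip_width: 0.351
grip_force: 45.0
```

Contact made. Release and check.

```bash
python3 -m inch '[{"slide":[0,0,0],"angular":[0,0,0],"claw":-0.1},{"slide":[0,0,0],"angular":[0,0,0],"claw":0.5},{"slide":[0,0,0],"angular":[0,0,0],"claw":1},{"slide":[0,0,0],"angular":[0,0,0],"claw":1},{"slide":[0,0,0],"angular":[0,0,0],"claw":1},{"slide":[0,0,0],"angular":[0,0,0],"claw":1},{"slide":[0,0,-0.1],"angular":[0,0,0],"claw":1},{"slide":[0,0,-0.2],"angular":[0,0,0],"claw":1},{"slide":[0,0,-0.28],"angular":[0,0,0],"claw":1},{"slide":[0,0,-0.28],"angular":[0,0,0],"claw":1}]'
python3 - <<'E'
from h import *
im=ctrl.get_image("scene");cv2.imwrite("pics/plac.png",cv2.resize(im["color"][60:240,240:440,::-1],None,fx=3,fy=3))
p=cloud(im,np.ones((400,640),bool))
q=p[np.hypot(p[:,0]-.545,p[:,1]-.165)<.045]
for z in np.arange(.05,.21,.015):
    k=q[(q[:,2]>=z)&(q[:,2]<z+.015)]
    if len(k)>2: print(round(z,3),len(k),k.mean(0).round(4),k[:,2].max().round(4))
h=cv2.cvtColor(im["color"],cv2.COLOR_RGB2HSV)
yel=(abs(h[...,0].astype(int)-27)<8)&(h[...,1]>110)&(h[...,2]>80)
y=cloud(im,yel);y=y[(y[:,1]>.2)&(y[:,2]>.094)];print("handle",y.mean(0))
a=np.array([.5075,.2233]);
for t in (123,):
    h_=a+.105*np.array([np.cos(np.radians(t)),np.sin(np.radians(t))]);print(h_);go(*h_,.25,t)
E
```

```text
time: 10.15
position: [0.5478, 0.1646, 0.2553]
tool_rot: [2.219, 2.219, 0.007]
ft_force: [-0.5, -0.6, -0.6]
grip_width: 0.994
grip_force: 0.0
0.05 69 [0.5602 0.1416 0.0572] 0.0648
0.065 73 [0.5603 0.1401 0.0724] 0.08
0.08 73 [0.5603 0.1421 0.0871] 0.0946
0.095 83 [0.5596 0.1417 0.1024] 0.1099
0.11 70 [0.5617 0.1423 0.1172] 0.1248
0.125 78 [0.5597 0.1409 0.132 ] 0.1399
0.14 117 [0.5586 0.1471 0.1492] 0.155
0.155 93 [0.5533 0.1511 0.1593] 0.1692
0.17 61 [0.5514 0.1562 0.1793] 0.185
0.185 14 [0.5524 0.1594 0.1868] 0.1893
handle [0.45108733 0.31022758 0.10189252]
[0.4503129  0.31136041]
pos [0.547  0.1641 0.2534] yaw 89.99 F [-0.62  0.1   0.4 ] t 10.2
slide [ 0.589 -0.387  0.013] ang [ 5.0e-03  1.0e-03 -1.1e+00]
```

View pics/plac.png

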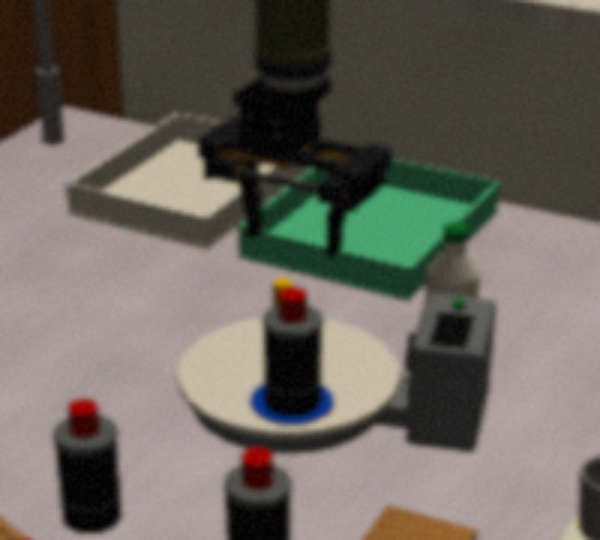

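The can stands squarely on the pad, at crop (291,365) with the blue ring even all round. Next is the handle at (283,290).

```bash
python3 -m inch '[{"slide":[0.15,-0.1,0],"angular":[0,0,-0.27],"claw":1},{"slide":[0.3,-0.2,0],"angular":[0,0,-0.55],"claw":1},{"slide":[0.45,-0.3,0],"angular":[0,0,-0.8],"claw":1},{"slide":[0.589,-0.387,0.0],"angular":[0.005,0,-1],"claw":1},{"slide":[0.589,-0.387,0.0],"angular":[0.005,0,-1],"claw":1},{"slide":[0.589,-0.387,0.0],"angular":[0.005,0,-1],"claw":1},{"slide":[0.589,-0.387,0.0],"angular":[0.005,0,-1],"claw":1}]' 20
python3 -c "
from h import *
go(.4505,.311,.072,123)"
```

```text
time: 10.9
position: [0.4501, 0.3095, 0.2512]
tool_rot: [-1.573, -2.717, 0.006]
ft_force: [0.6, -0.2, -0.2]
grip_width: 1.003
grip_force: 0.0
pos [0.4501 0.3095 0.2512] yaw 119.86 F [ 0.55 -0.17 -0.2 ] t 10.9
slide [0.005 0.007 0.717] ang [-0.008 -0.    -0.105]
```

```bash
python3 -m inch '[{"slide":[0.005,0.006,0.15],"angular":[0,0,-0.1],"claw":1},{"slide":[0.005,0.006,0.3],"angular":[0,0,-0.1],"claw":1},{"slide":[0.005,0.006,0.45],"angular":[0,0,-0.1],"claw":1},{"slide":[0.005,0.006,0.58],"angular":[0,0,-0.1],"claw":1},{"slide":[0.005,0.006,0.68],"angular":[0,0,-0.1],"claw":1},{"slide":[0.005,0.006,0.717],"angular":[0,0,-0.1],"claw":1},{"slide":[0.005,0.006,0.717],"angular":[0,0,-0.1],"claw":0.2},{"slide":[0.005,0.006,0.717],"angular":[0,0,-0.1],"claw":-0.25},{"slide":[0.005,0.006,0.717],"angular":[0,0,-0.1],"claw":-0.25},{"slide":[0.005,0.006,0.717],"angular":[0,0,-0.1],"claw":-0.25}]'
python3 -m inch '[{"slide":[0,0,0],"angular":[0,0,0],"claw":-0.25},{"slide":[0,0,0],"angular":[0,0,0],"claw":-0.25},{"slide":[0,0,0],"angular":[0,0,0],"claw":-0.25}]'
cat >> h.py <<'E'
def arc(t0,degs):
    "slide/turn units from tool yaw t0 along the handle arc"
    a=np.array([.5075,.2233]);P=lambda t:a+.105*np.array([np.cos(np.radians(t)),np.sin(np.radians(t))])
    c,s=np.cos(np.radians(t0)),np.sin(np.radians(t0));B=np.array([[c,s],[s,-c]])
    for d in degs: print(d,(B@(P(t0+d)-P(t0))/.25).round(3),round(-d/30,3))
E
python3 -c "
from h import *
go(.4505,.311,.072,123)
arc(123,range(3,31,3))"
```

```text
time: 11.9
position: [0.4507, 0.3131, 0.0743]
tool_rot: [-1.499, -2.76, 0.0]
ft_force: [0.2, 0.1, -0.3]
grip_width: 0.724
grip_force: 0.0
time: 12.2
position: [0.4499, 0.3127, 0.0732]
tool_rot: [-1.498, -2.759, 0.003]
ft_force: [-0.3, -0.3, -0.4]
grip_width: 0.449
grip_force: 0.0
pos [0.4499 0.3127 0.0732] yaw 122.99 F [-0.28 -0.33 -0.44] t 12.2
slide [-0.007 -0.002  0.005] ang [-0.004 -0.001 -0.   ]
3 [-0.001 -0.022] -0.1
6 [-0.002 -0.044] -0.2
9 [-0.005 -0.066] -0.3
12 [-0.009 -0.087] -0.4
15 [-0.014 -0.109] -0.5
18 [-0.021 -0.13 ] -0.6
21 [-0.028 -0.151] -0.7
24 [-0.036 -0.171] -0.8
27 [-0.046 -0.191] -0.9
30 [-0.056 -0.21 ] -1.0
```

```bash
python3 -m inch '[{"slide":[0,0,0],"angular":[0,0,0],"claw":-0.25},{"slide":[-0.001,-0.022,0],"angular":[0,0,-0.1],"claw":-0.25},{"slide":[-0.002,-0.044,0],"angular":[0,0,-0.2],"claw":-0.25},{"slide":[-0.005,-0.066,0],"angular":[0,0,-0.3],"claw":-0.25},{"slide":[-0.009,-0.087,0],"angular":[0,0,-0.4],"claw":-0.25},{"slide":[-0.014,-0.109,0],"angular":[0,0,-0.5],"claw":-0.25},{"slide":[-0.021,-0.13,0],"angular":[0,0,-0.6],"claw":-0.25},{"slide":[-0.028,-0.151,0],"angular":[0,0,-0.7],"claw":-0.25},{"slide":[-0.032,-0.161,0],"angular":[0,0,-0.75],"claw":-0.25},{"slide":[-0.032,-0.161,0],"angular":[0,0,-0.75],"claw":-0.25}]'
python3 -c "
from h import *
t=145.5;a=np.radians(t)
go(.5075+.105*np.cos(a),.2233+.105*np.sin(a),.073,t)
im=ctrl.get_image('scene');cv2.imwrite('pics/turn.png',cv2.resize(im['color'][60:240,240:440,::-1],None,fx=3,fy=3))"
```

```text
time: 13.2
position: [0.4205, 0.2841, 0.0733]
tool_rot: [-0.932, -2.998, 0.002]
ft_force: [0.5, 0.8, 0.5]
grip_width: 0.381
grip_force: 0.6
pos [0.4205 0.2841 0.0733] yaw 145.47 F [0.53 0.83 0.46] t 13.2
slide [-0.005 -0.003  0.001] ang [-0.003 -0.003 -0.001]
```

View pics/turn.png

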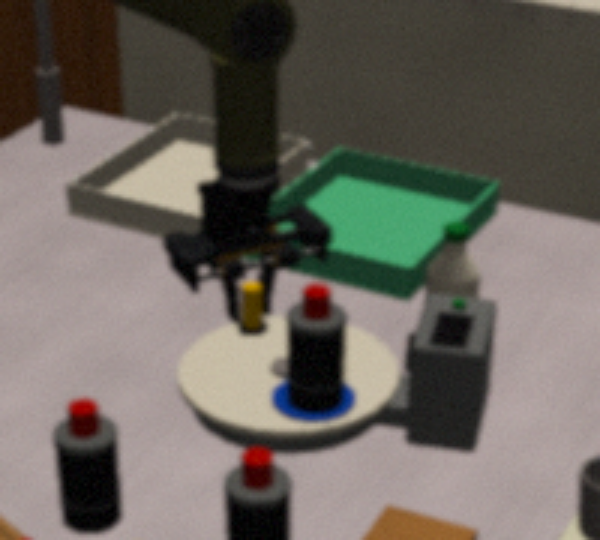

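The table turns with the can riding upright at crop (315,350). The handle at (250,305) sits between the fingers. Continuing 30°.

```bash
python3 -m inch '[{"slide":[-0.001,-0.022,0],"angular":[0,0,-0.1],"claw":-0.25},{"slide":[-0.002,-0.044,0],"angular":[0,0,-0.2],"claw":-0.25},{"slide":[-0.005,-0.066,0],"angular":[0,0,-0.3],"claw":-0.25},{"slide":[-0.009,-0.087,0],"angular":[0,0,-0.4],"claw":-0.25},{"slide":[-0.014,-0.109,0],"angular":[0,0,-0.5],"claw":-0.25},{"slide":[-0.021,-0.13,0],"angular":[0,0,-0.6],"claw":-0.25},{"slide":[-0.028,-0.151,0],"angular":[0,0,-0.7],"claw":-0.25},{"slide":[-0.036,-0.171,0],"angular":[0,0,-0.8],"claw":-0.25},{"slide":[-0.046,-0.191,0],"angular":[0,0,-0.9],"claw":-0.25},{"slide":[-0.056,-0.21,0],"angular":[0,0,-1],"claw":-0.25}]'
python3 -c "
from h import *
t=175.5;a=np.radians(t)
go(.5075+.105*np.cos(a),.2233+.105*np.sin(a),.073,t)"
```

```text
time: 14.25
position: [0.4027, 0.2337, 0.0735]
tool_rot: [-0.121, -3.138, -0.002]
ft_force: [2.2, 2.5, -0.6]
grip_width: 0.38
grip_force: 1.4
pos [0.4027 0.2337 0.0735] yaw 175.59 F [ 2.15  2.5  -0.56] t 14.25
slide [-0.001 -0.009  0.002] ang [ 0.002 -0.002  0.003]
```

```bash
python3 -m inch '[{"slide":[-0.001,-0.015,0],"angular":[0,0,-0.07],"claw":-0.25},{"slide":[-0.002,-0.03,0],"angular":[0,0,-0.13],"claw":-0.25},{"slide":[-0.002,-0.044,0],"angular":[0,0,-0.2],"claw":-0.25},{"slide":[-0.004,-0.058,0],"angular":[0,0,-0.27],"claw":-0.25},{"slide":[-0.006,-0.073,0],"angular":[0,0,-0.33],"claw":-0.25},{"slide":[-0.009,-0.087,0],"angular":[0,0,-0.4],"claw":-0.25},{"slide":[-0.012,-0.1,0],"angular":[0,0,-0.46],"claw":-0.25}]'
python3 -m inch '[{"slide":[0,-0.008,0],"angular":[0,0,-0.03],"claw":-0.25},{"slide":[-0.001,-0.015,0],"angular":[0,0,-0.07],"claw":-0.25},{"slide":[-0.001,-0.022,0],"angular":[0,0,-0.1],"claw":-0.25}]'
python3 -m inch '[{"slide":[0,-0.008,0],"angular":[0,0,-0.03],"claw":-0.25},{"slide":[-0.001,-0.015,0],"angular":[0,0,-0.07],"claw":-0.25}]'
```

```text
time: 14.95
position: [0.4036, 0.2089, 0.0736]
tool_rot: [0.256, -3.13, -0.002]
ft_force: [1.6, 2.2, -1.9]
grip_width: 0.377
grip_force: 1.4
time: 15.25
position: [0.4046, 0.203, 0.0735]
tool_rot: [0.338, -3.122, -0.001]
ft_force: [1.0, 2.8, 2.3]
grip_width: 0.369
grip_force: 1.3
time: 15.45
position: [0.4054, 0.1994, 0.0734]
tool_rot: [0.395, -3.114, -0.001]
ft_force: [0.4, 7.5, -1.1]
grip_width: 0.374
grip_force: 3.5
```

```bash
python3 -m inch '[{"slide":[0,-0.008,0],"angular":[0,0,0],"claw":-0.25},{"slide":[0,-0.008,0],"angular":[0,0,0],"claw":-0.25}]'
python3 -m inch '[{"slide":[0,-0.01,0],"angular":[0,0,0],"claw":-0.25},{"slide":[0,-0.01,0],"angular":[0,0,0],"claw":-0.25}]'
```

```text
time: 15.65
position: [0.4054, 0.1994, 0.0734]
tool_rot: [0.396, -3.115, -0.006]
ft_force: [0.5, 8.2, -1.5]
grip_width: 0.373
grip_force: 4.4
time: 15.85
position: [0.4054, 0.1993, 0.0733]
tool_rot: [0.398, -3.115, -0.012]
ft_force: [0.0, 13.9, -4.7]
grip_width: 0.377
grip_force: 7.2
```

Firm against the stop: no more motion and the force is rising. Back off, open, rise.

```bash
python3 -m inch '[{"slide":[0,0.015,0],"angular":[0,0,0],"claw":0},{"slide":[0,0.025,0],"angular":[0,0,0],"claw":0.5},{"slide":[0,0.03,0],"angular":[0,0,0],"claw":0.6},{"slide":[0,0.03,0],"angular":[0,0,0],"claw":0.6},{"slide":[0,0.03,0],"angular":[0,0,0],"claw":0.6},{"slide":[0,0.03,-0.15],"angular":[0,0,0],"claw":0.6},{"slide":[0,0.03,-0.3],"angular":[0,0,0],"claw":0.6},{"slide":[0,0.03,-0.5],"angular":[0,0,0],"claw":0.6},{"slide":[0,0.03,-0.65],"angular":[0,0,0],"claw":0.6},{"slide":[0,0.03,-0.65],"angular":[0,0,0],"claw":0.6}]'
python3 - <<'E'
from h import *
t=ctrl.get_image("top");im=ctrl.get_image("scene")
cv2.imwrite("pics/end.png",cv2.resize(im["color"][60:350,180:440,::-1],None,fx=2,fy=2))
for c,I in(("scene",im),("top",t)):
    h=cv2.cvtColor(I["color"],cv2.COLOR_RGB2HSV);p=cloud(I,((h[...,0]<6)|(h[...,0]>174))&(h[...,1]>130))
    for a in((.57,.24),(.436,-.078),(.636,-.068)):
        k=p[np.hypot(p[:,0]-a[0],p[:,1]-a[1])<.05];k=k[k[:,2]>.1];print(c,len(k),k[k[:,2]>k[:,2].max()-.01].mean(0) if len(k) else "")
    y=cloud(I,(abs(h[...,0].astype(int)-27)<8)&(h[...,1]>110)&(h[...,2]>80));y=y[(y[:,1]>.1)&(y[:,2]>.094)];
    if len(y): print("handle",y.mean(0),np.degrees(np.arctan2(y[:,1].mean()-.2233,y[:,0].mean()-.5075))%360)
print(ctrl.get_state()["ft_force"])
E
```

```text
time: 16.85
position: [0.4081, 0.2023, 0.2405]
tool_rot: [-0.391, 3.11, -0.005]
ft_force: [1.1, -0.2, 0.4]
grip_width: 0.798
grip_force: 0.0
scene 92 [0.58118129 0.23642696 0.18451707]
scene 102 [ 0.43888989 -0.08195184  0.13894152]
scene 121 [ 0.63716567 -0.0698353   0.13953861]
handle [0.40697666 0.19851563 0.10038334] 193.85023431597924
top 102 [0.57858774 0.23962561 0.18504133]
top 102 [ 0.43535968 -0.07765976  0.14108536]
top 98 [ 0.63411314 -0.06821087  0.14030104]
[-0.60901152 -0.7265531  -1.53879516]
```

View pics/end.png

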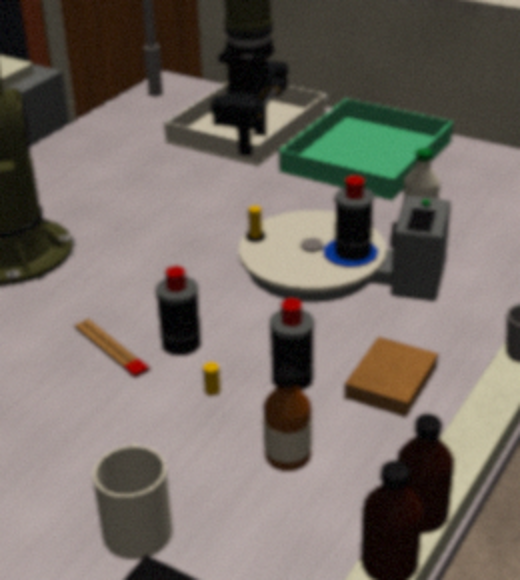

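The can stands on the pad at (353,225), facing the drive unit. The other things are where they were, and the gripper is clear.

```bash
python3 -c "
from bench import ctrl
print(ctrl.close_job())"
```

```text
the job is handed in; nothing more can be done
None
```

The job is handed in: can C pulled about 6 N when lifted (an empty one would pull about 2.6 N), so I stood it on the blue pad and turned the table anticlockwise against its stop; in the last pictures it stood upright on the pad, and the other two cans, which I never touched or lifted to compare, were in their places.

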